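Sort worn hand sanding pads into their rack by feel

ROBOT

A 6-joint arm with a two-finger parallel gripper is mounted at the origin on the work surface. World frame = base frame: x ahead of the robot, y to its left, z up, the work surface at z = 0. Lengths are in mm, angles in rad, forces in N, time in s.
With the tool pointing down it reaches from about 250 to 775 mm from the base axis. Payload 4 kg.
Tool frame: the origin (TCP) lies at the very end of the fingers, on their centre line; the grasp point (between the pads) lies 19 mm behind it; z points along the fingers, y is the direction in which the jaws open and shut (so a half turn about z gives the same grasp; the last joint's range is limited). The gripper opens to 85 mm and grips with 20 to 120 N. Pads are 22 mm wide; open, the fingers measure 114 mm over their backs; the gripper's body (76 mm by 85 mm) begins 54 mm behind the grasp point. The pads swing forward as they close: fully open they stand 13 mm farther back than shut.
Start: joints at [-1.359, 0.087, 1.371, -0, 1.684, -0.103], TCP at [170.292, -522.99, 231.341] pointing down, gripper open.
Joint ranges: [-3.1, 3.1], [-0.76, 2.03], [0.27, 2.55], [-1.08, 4.22], [0.17, 2.65], [-2.57, 2.57]. Speed limits (rad/s): [2.79, 2.79, 3.14, 3.14, 3.14, 3.14].

INTERFACE

Orientations are given as [roll, pitch, yaw] about the fixed x, y, z axes, in that order (R = Rz(yaw) Ry(pitch) Rx(roll)).
In Python, from plant import sensors, read_camera, camera_params, workorder gives the robot as it stands. The module is installed in compiled form; this text tells all that it offers.
- The arm moves only by the tool carry_out, never from a script. Its argument "rows" is a list of rows, each a list of 3 entries, a list of its own where there are three numbers: the turn, a rotation vector about the tool's x, y, z in degrees, then the shift along the tool's x, y, z in mm, then the opening, from 0 (shut) to 1 (fully open). A call has exactly 10 rows; each row is the pose to reach, as a shift and turn from the pose commanded when the call began, along the tool's axes at that moment; what a row does not reach only later rows make up. A row lasts 1/10 s, in which the tool goes at most 50 mm and 8.59 degrees, less where a joint would pass 70% of its speed; a pose out of reach is approached as far as the arm can. A call with a gripper value outside its range is refused whole. The fingers move at their own pace and stop on an object; the grip force is fixed at half the most. Time passes only in rows, so rows that repeat a pose let the fingers close, or fill a call up. It gives the time, the measured TCP pose, the force and the opening at its end, in the units of the state.
- sensors.state(): the state, without advancing time (a new reading comes with each control period).
- read_camera(name): name is "scene" or "top" or "wrist"; returns (picture, depth): 480x640x3 uint8, red, green, blue; 480x640 float32, mm along the optical axis (not along the pixel's ray), 0 where there is no reading.
- camera_params(name): a dict with "intrinsics" (3x3 intrinsics, pixels), "k1" (the pictures are not rectified: a ray, as slopes to the right and down, at radius r is drawn at 1 + k1 r^2 times it, then the intrinsics apply), "cam_to_world" (4x4, takes a point from camera to world coordinates); the wrist camera has in their place "tool_from_camera" (4x4, takes a point from camera to tool coordinates, whose origin is the TCP and whose axes are the flange's). Camera axes: x right, y down, z forward; pixel columns grow to the right and rows downward; lengths in mm; the calibration is good to about 2 mm. A picture is of the moment at which its call begins: read the wrist's pose just before it. camera_params takes no time and is no camera call.
- workorder.sign_off(): hands the job in, once; it reports no verdict.
The state is a dict: "time_s": time; "qpos": joint angles; "joint_velocities": joint speeds; "tau": joint torques, N m; "tool_pos": TCP position; "ee_rot": TCP orientation; "ft_force": force on the tool from outside, world axes, zero at the start; "torque": the same for the moment, N m; "gripper_width": finger opening in mm.
Only numpy, scipy, OpenCV 4.12 (cv2) and the standard library are available. Lean on these libraries where they do the work, as an engineer would, in place of code of your own. Each camera call takes 0.05 s, during which the arm holds its last target. There are 200 camera calls.

TASK

The three round hand sanding pads lie grit side down on the bench and look alike: find out by sliding them on the bench which drags hardest and which drags least. Then slide each one, flat on the bench and without lifting or tipping it, fully home against the back rail of the birch rack: the coarsest (most drag) in the left bay, the middle grit in the middle bay, the finest (least drag) in the right bay, left and right as seen from the robot. Leave the charger and the aluminium case where they are.

Things in the scene. Friction and masses are not known exactly. Their poses are not given: they have to be found in the camera images.
- pad_a: one of three look-alike round hand sanding pads: dark grey hard plastic disc with a steel core and a black rubber palm cushion, 115 mm in diameter, 30 mm thick, upright side wall, abrasive face down on the bench; 0.9 kg with its disc, a twelfth more or less. Origin at the centre of its underside, z up, heading without meaning. They differ only in the abrasive disc stuck on beneath, out of sight
- pad_b: another of the three, same as pad_a. Which pad carries the coarse, middle or fine disc changes every time and must be felt: on the bench the fine one resists sliding with about 0.08 of the load on it (0.7 N under its weight alone), the middle grit 0.23 (2 N), the coarse 0.7 (6.2 N), all up to a fifth more or less. Fingers that press down or up on its flank or top change that load
- pad_c: another of the three, same as pad_a. (The rules call the discs stuck beneath the pads grit_coarse, grit_middle and grit_fine; each stays under its pad's centre within 2 mm, and their places are not given)
- rack: birch rack screwed to the bench beyond the pads: a back rail and four parallel battens, 24 mm high, no floor, make three bays open towards the robot, each 123 mm wide and 80 mm deep from batten noses to rail, centres 135 mm apart; battens 12 mm thick, 417 mm wide over all. Origin on the bench, centre of the middle bay's mouth; x into the bays, away from the robot, y to the left along the mouths
- bay_left (a point): on the bench, centre of the mouth of the left bay (larger y), for the coarsest pad; axes as the rack's. A pad home against the rail has its centre 22.5 mm inside the mouth and sticks out 35 mm
- bay_middle (a point): on the bench, centre of the mouth of the middle bay, for the middle grit; axes as the rack's
- bay_right (a point): on the bench, centre of the mouth of the right bay (smaller y), for the finest pad; axes as the rack's
- charger: grey battery charger, 110 x 190 x 65 mm with a carrying handle up to 91 mm, standing right of the rack; origin under its centre; leave it alone
- case: small aluminium case, 130 x 200 x 65 mm, its lid standing open on the side away from the robot, up to about 200 mm high, left of the rack; origin under its centre; leave it alone
There are look-alikes about, which are no part of the job. Leave any purple or white look-alike of the pad_c alone.

How it is judged:
By the outcome, as a careful person would: the job done as asked, in the order asked, and still so for the second after the job is handed in, with the robot touching nothing.
It also fails if it takes over 72 s, if anything falls off the work surface, if the arm or the gripper's body presses on something with over 40 N, if the wrist force passes 120 N, or if a joint passes its speed limit or range.

## Working session

There is one attempt and no reset: what is moved stays moved. The work goes in short steps, Python scripts to look and compute and a tool call to move; the robot and the scene stay as the last step left them, time stands still between calls to the robot, and variables do not carry over. Pictures are saved under pics/ and viewed, about 8 in all and at most 12, crops included, and the job is handed in when it is done.

Besides the shell and the picture viewer there is one more tool, called after "Request:" in YAML: its name, and indented under it one key for each argument. carry_out: Moves the arm, as the interface text tells. Its arguments: {"type":"object","properties":{"rows":{"type":"array"}},"required":["rows"]}

```bash
mkdir -p pics; python3 - <<'E'
from plant import sensors, read_camera, camera_params
import cv2,numpy as np
np.set_printoptions(suppress=True,precision=4)
print(sensors.state())
for n in ("top","scene"):
    p,d=read_camera(n); cv2.imwrite(f"pics/{n}0.png",p[...,::-1]); np.savez(f"{n}0.npz",p=p,d=d); print(n,camera_params(n))
print(camera_params("wrist"))
E
```

```text
{'time_s': 0.0, 'qpos': array([-1.3591,  0.088 ,  1.3723,  0.    ,  1.6836, -0.1031]), 'joint_velocities': array([-0.0007,  0.0003,  0.0014,  0.0012, -0.0002,  0.0005]), 'tau': array([ -0.002 , -35.1874, -31.3274,  -0.0003,   0.0109,  -0.    ]), 'tool_pos': array([ 170.1715, -522.4809,  230.116 ]), 'ee_rot': array([-3.1394, -0.0002,  0.3148]), 'ft_force': array([ 0.5122, -0.6373, -0.5166]), 'torque': array([ 0.0032, -0.0069,  0.0054]), 'gripper_width': 85.70457055316177}
top {'intrinsics': array([[445.5483,   0.    , 314.1057],
       [  0.    , 445.5483, 237.511 ],
       [  0.    ,   0.    ,   1.    ]]), 'k1': -0.06985111913833487, 'cam_to_world': array([[   0.0146,   -0.9977,    0.0667,  421.8638],
       [  -0.9998,   -0.0138,    0.0114,  -20.208 ],
       [  -0.0105,   -0.0668,   -0.9977, 1040.4716],
       [   0.    ,    0.    ,    0.    ,    1.    ]])}
scene {'intrinsics': array([[462.2999,   0.    , 319.7181],
       [  0.    , 462.2999, 240.0857],
       [  0.    ,   0.    ,   1.    ]]), 'k1': -0.01518486309869473, 'cam_to_world': array([[   0.7737,    0.4822,   -0.4109,  879.1156],
       [   0.6335,   -0.5933,    0.4967, -481.1236],
       [  -0.0043,   -0.6446,   -0.7645,  738.8858],
       [   0.    ,    0.    ,    0.    ,    1.    ]])}
{'intrinsics': array([[420.1314,   0.    , 325.5209],
       [  0.    , 420.1314, 237.3114],
       [  0.    ,   0.    ,   1.    ]]), 'k1': -0.035292499521733633, 'tool_from_camera': array([[  -0.0003,   -0.9474,   -0.32  ,   83.0758],
       [   1.    ,   -0.0004,    0.0004,   -0.9872],
       [  -0.0006,   -0.32  ,    0.9474, -143.6239],
       [   0.    ,    0.    ,    0.    ,    1.    ]])}
```

View pics/top0.png

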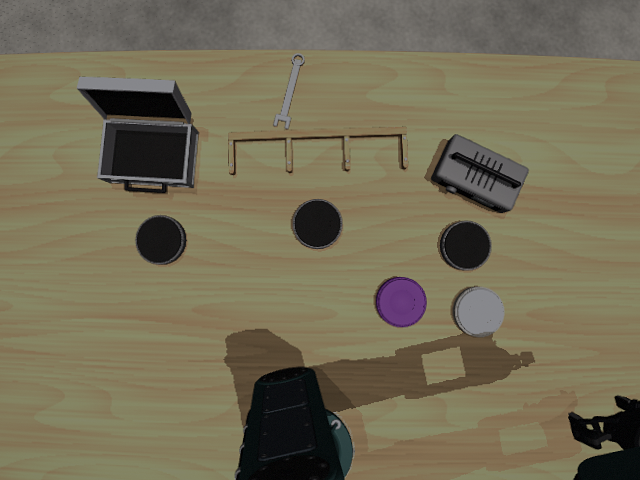

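View pics/scene0.png

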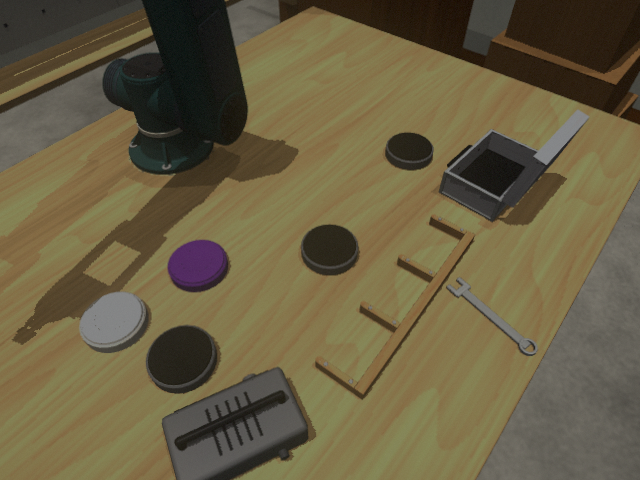

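Top view: the three dark pads are at (161,240), (317,224) and (465,245). The purple (401,302) and white (479,311) ones are look-alikes to leave alone. The rack mouth faces the robot, with the back rail at rows 130–138. Next I'll measure positions.

```bash
cat > h.py <<'E'
from plant import sensors, read_camera, camera_params
import cv2,numpy as np
from scipy.spatial.transform import Rotation as R
np.set_printoptions(suppress=True,precision=2)
def ray(n,px,z):
    c=camera_params(n);K=c["intrinsics"]
    q=cv2.undistortPoints(np.float64(px).reshape(-1,1,2),K,np.array([c["k1"],0,0,0]))[:,0]
    T=c["cam_to_world"];d=np.c_[q,np.ones(len(q))]@T[:3,:3].T
    return T[:3,3]+d*((z-T[2,3])/d[:,2])[:,None]
def pads(p,ex=None):
    """dark round tops in top view -> centres at z=30"""
    m=(p.max(2)<60).astype(np.uint8); m[345:]=0
    m=cv2.morphologyEx(m,cv2.MORPH_OPEN,np.ones((3,3)))
    out=[]
    for c in cv2.findContours(m,cv2.RETR_EXTERNAL,cv2.CHAIN_APPROX_NONE)[0]:
        a=cv2.contourArea(c)
        if a<800: continue
        (u,v),r=cv2.minEnclosingCircle(c)
        w=ray("top",c[:,0],30)[:,:2]
        (cx,cy),rr=cv2.minEnclosingCircle(w.astype(np.float32))
        out.append((round(u),round(v),a,round(cx,1),round(cy,1),round(rr,1),round(a/(np.pi*r*r),2)))
    return out
def go(x,y,z,yaw):
    """tool-axis shift (mm) and turn (deg) from here to a pointing-down pose"""
    s=sensors.state();A=R.from_euler("xyz",s["ee_rot"]);B=R.from_euler("xyz",[np.pi,0,yaw])
    return A.inv().apply(np.array([x,y,z])-s["tool_pos"]),(A.inv()*B).as_rotvec(degrees=True)
E
python3 - <<'E'
from h import *
f=np.load("top0.npz");p=f["p"];d=f["d"]
for o in pads(p): print(o)
hsv=cv2.cvtColor(p,cv2.COLOR_RGB2HSV)
print("rack px",p[134,300],"bench",p[150,320],d[134,300],d[150,320],d[224,317])
# rack by depth height
c=camera_params("top");K=c["intrinsics"];v,u=np.mgrid[100:190,215:420]
q=cv2.undistortPoints(np.c_[u.ravel(),v.ravel()].astype(float).reshape(-1,1,2),K,np.array([c["k1"],0,0,0]))[:,0]
P=np.c_[q,np.ones(len(q))]*d[100:190,215:420].reshape(-1,1);W=P@c["cam_to_world"][:3,:3].T+c["cam_to_world"][:3,3]
m=((W[:,2]>14)&(W[:,2]<40)).reshape(90,205).astype(np.uint8)
n,l,st,ce=cv2.connectedComponentsWithStats(m)
k=1+np.argmax(st[1:,4]);print(st[k]);w=W[(l==k).ravel()];
print("z",np.median(w[:,2]))
r=cv2.minAreaRect(w[:,:2].astype(np.float32));print(r,cv2.boxPoints(r))
im=p[90:340,100:540,::-1].copy();cv2.imwrite("pics/crop0.png",cv2.resize(im,None,fx=1.8,fy=1.8))
E
```

```text
(464, 246, 1650.5, 475.9, -352.2, 58.2, 0.83)
(159, 240, 1565.0, 480.3, 349.1, 53.5, 0.92)
(317, 223, 1607.5, 522.6, -15.1, 53.3, 0.94)
(144, 150, 4104.5, 689.2, 394.6, 115.5, 0.55)
(136, 104, 2348.5, 802.1, 422.3, 140.9, 0.23)
rack px [134 117  84] bench [136 136 104] 1034.487 1055.4437 1014.1767
[  13   27  180   47 2231]
z 25.191386031778052
((696.207763671875, -13.326171875), (98.84856414794922, 417.5404968261719), 2.672321319580078) [[ 637.1   192.91]
 [ 656.57 -224.17]
 [ 755.31 -219.57]
 [ 735.84  197.52]]
```

View pics/crop0.png

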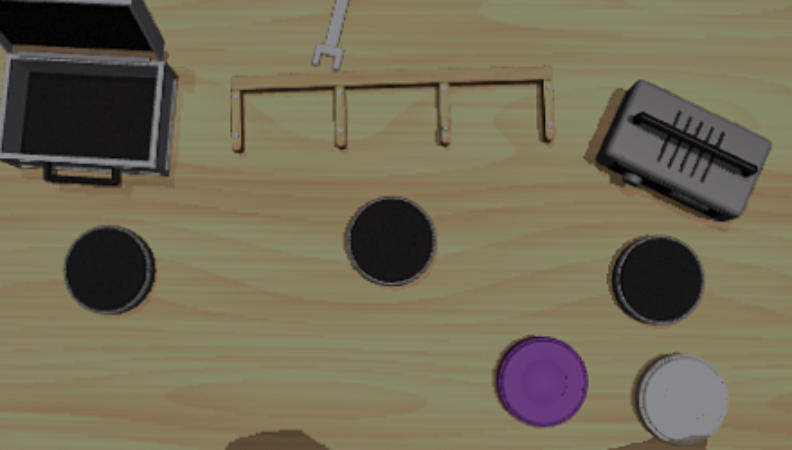

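```bash
python3 - <<'E'
from h import *
print(*go(445,-426,60,1.178)); print(*go(445,-426,6,1.178))
print(ray("top",[[401,302],[479,311],[497,211],[432,182],[188,187],[104,182]],40))
E
```

```text
[291.13  -6.34 170.29] [ -0.1   -0.06 -49.46]
[291.12  -6.23 224.29] [ -0.1   -0.06 -49.46]
[[ 347.06 -204.95   40.  ]
 [ 328.63 -381.09   40.  ]
 [ 555.02 -424.49   40.  ]
 [ 619.12 -275.36   40.  ]
 [ 600.63  281.68   40.  ]
 [ 611.11  480.85   40.  ]]
```

Request:
carry_out:
  rows:
    - [[0,0,-8],[40,-1,10],0.8]
    - [[0,0,-16],[80,-2,30],0.8]
    - [[0,0,-24],[120,-3,55],0.8]
    - [[0,0,-32],[160,-4,80],0.8]
    - [[0,0,-40],[200,-5,105],0.8]
    - [[0,0,-48],[240,-6,130],0.8]
    - [[0,0,-49.5],[275,-6,155],0.8]
    - [[0,0,-49.5],[291,-6,180],0.8]
    - [[0,0,-49.5],[291,-6,210],0.8]
    - [[0,0,-49.5],[291,-6,224],0.8]

```text
time_s: 1.1
tool_pos: [444.1, -424.8, 3.2]
ee_rot: [-3.135, -0.003, 1.18]
ft_force: [0.1, -0.3, -1.0]
gripper_width: 68.4
```

Request:
carry_out:
  rows:
    - [[0,0,0],[8,0,-3],0.8]
    - [[0,0,0],[16,0,-3],0.8]
    - [[0,0,0],[22,0,-3],0.8]
    - [[0,0,0],[28,0,-3],0.8]
    - [[0,0,0],[34,0,-3],0.8]
    - [[0,0,0],[40,0,-3],0.8]
    - [[0,0,0],[46,0,-3],0.8]
    - [[0,0,0],[52,0,-3],0.8]
    - [[0,0,0],[58,0,-3],0.8]
    - [[0,0,0],[64,0,-3],0.8]

```text
time_s: 2.1
tool_pos: [470.2, -368.7, 11.6]
ee_rot: [3.139, 0.002, 1.179]
ft_force: [-1.3, -5.6, 5.4]
gripper_width: 68.5
```

```bash
python3 - <<'E'
from h import *
for i in range(6): print(sensors.state()["ft_force"], sensors.state()["torque"])
p,d=read_camera("top");print(sensors.state()["ft_force"]);[print(o) for o in pads(p)]
cv2.imwrite("pics/t1.png",p[180:400,320:560,::-1].repeat(2,0).repeat(2,1))
E
```

```text
[-1.27 -5.56  5.38] [-0.7   0.26  0.  ]
[-1.27 -5.56  5.38] [-0.7   0.26  0.  ]
[-1.27 -5.56  5.38] [-0.7   0.26  0.  ]
[-1.27 -5.56  5.38] [-0.7   0.26  0.  ]
[-1.27 -5.56  5.38] [-0.7   0.26  0.  ]
[-1.27 -5.56  5.38] [-0.7   0.26  0.  ]
[-0.26 -3.09  4.36]
(543, 277, 2138.5, 407.4, -536.8, 115.6, 0.28)
(158, 239, 1557.0, 480.4, 349.4, 53.4, 0.92)
(317, 223, 1597.0, 522.2, -15.0, 52.9, 0.95)
(462, 247, 6340.0, 475.9, -344.2, 244.0, 0.18)
(144, 150, 4074.0, 689.2, 394.6, 115.5, 0.56)
(132, 104, 2047.0, 803.2, 429.4, 130.5, 0.24)
```

View pics/t1.png

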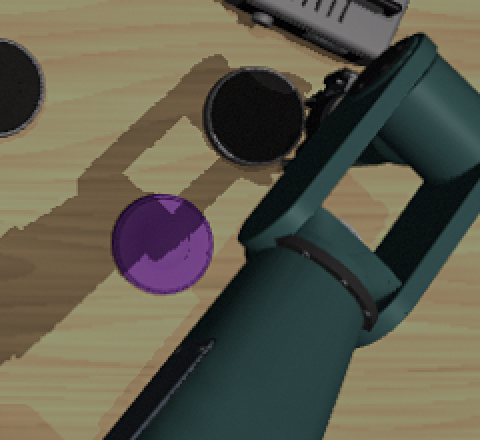

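The pad is now at about pixel (447,237), so it moved roughly 40 mm. The vertical load makes that reading ambiguous, so I'll push again while easing upward a little.

Request:
carry_out:
  rows:
    - [[0,0,0],[-3,0,0],0.8]
    - [[0,0,0],[-3,0,0],0.8]
    - [[0,0,0],[0,0,0],0.8]
    - [[0,0,0],[4,0,0],0.8]
    - [[0,0,0],[8,0,0],0.8]
    - [[0,0,0],[12,0,0],0.8]
    - [[0,0,0],[16,0,0],0.8]
    - [[0,0,0],[20,0,0],0.8]
    - [[0,0,0],[24,0,0],0.8]
    - [[0,0,0],[28,0,0],0.8]

```text
time_s: 3.15
tool_pos: [480.4, -341.8, 10.3]
ee_rot: [-3.141, 0.0, 1.179]
ft_force: [-0.8, -2.3, -1.9]
gripper_width: 68.5
```

```bash
python3 - <<'E'
from h import *
print(*go(440,-18,60,0.047)); print(*go(440,-18,8,.047))
E
```

```text
[ 283.81 -160.99  -49.73] [-0.    0.01 64.85]
[ 283.82 -160.99    2.27] [-0.    0.01 64.85]
```

Request:
carry_out:
  rows:
    - [[0,0,0],[-15,0,-10],0.8]
    - [[0,0,8],[-15,0,-50],0.8]
    - [[0,0,16],[20,-20,-55],0.8]
    - [[0,0,24],[60,-45,-55],0.8]
    - [[0,0,32],[105,-70,-55],0.8]
    - [[0,0,40],[150,-95,-55],0.8]
    - [[0,0,48],[195,-120,-55],0.8]
    - [[0,0,56],[240,-145,-55],0.8]
    - [[0,0,64],[280,-161,-45],0.8]
    - [[0,0,65],[284,-161,0],0.8]

```text
time_s: 4.15
tool_pos: [446.4, -17.0, 18.2]
ee_rot: [3.14, -0.017, 0.044]
ft_force: [0.8, -0.7, -0.7]
gripper_width: 68.2
```

Request:
carry_out:
  rows:
    - [[0,0,0],[0,0,0],0.8]
    - [[0,0,0],[10,0,0],0.8]
    - [[0,0,0],[20,0,0],0.8]
    - [[0,0,0],[26,0,0],0.8]
    - [[0,0,0],[31,0,0],0.8]
    - [[0,0,0],[36,0,0],0.8]
    - [[0,0,0],[41,0,0],0.8]
    - [[0,0,0],[46,0,0],0.8]
    - [[0,0,0],[51,0,0],0.8]
    - [[0,0,0],[56,0,0],0.8]

```text
time_s: 5.15
tool_pos: [494.9, -17.5, 13.1]
ee_rot: [3.141, 0.005, 0.043]
ft_force: [-10.3, 0.0, 8.3]
gripper_width: 68.3
```

```bash
python3 - <<'E'
from h import *
print(*go(478,431,60,1.606)); print(*go(478,431,10,1.606))
E
```

```text
[   2.21 -448.82  -47.22] [ -0.19   0.24 -89.55]
[   2.45 -448.85    2.78] [ -0.19   0.24 -89.55]
```

Request:
carry_out:
  rows:
    - [[0,0,0],[-15,0,-10],0.8]
    - [[0,0,-8],[-15,-10,-50],0.8]
    - [[0,0,-16.5],[-12,-58,-55],0.8]
    - [[0,0,-25],[-10,-106,-55],0.8]
    - [[0,0,-33.5],[-8,-155,-55],0.8]
    - [[0,0,-42],[-6,-204,-55],0.8]
    - [[0,0,-50.5],[-4,-253,-55],0.8]
    - [[0,0,-59],[-2,-302,-55],0.8]
    - [[0,0,-67.5],[0,-351,-55],0.8]
    - [[0,0,-76],[0,-400,-55],0.8]

```text
time_s: 6.15
tool_pos: [480.6, 385.7, 68.3]
ee_rot: [3.138, -0.003, 1.375]
ft_force: [1.4, 0.8, 0.5]
gripper_width: 68.3
```

```bash
python3 - <<'E'
from h import *
p,d=read_camera("top");[print(o) for o in pads(p)]
print(*go(478,431,10,1.606)); print(sensors.state()["tool_pos"])
E
```

```text
(159, 240, 1625.0, 478.7, 350.3, 55.5, 0.89)
(436, 233, 1600.5, 504.2, -285.7, 53.3, 0.93)
(317, 210, 1603.5, 553.7, -13.8, 53.0, 0.95)
(79, 273, 14832.5, 393.9, 552.0, 226.8, 0.53)
(144, 150, 4098.0, 689.2, 394.6, 115.5, 0.56)
(136, 104, 2338.5, 802.1, 422.3, 140.9, 0.23)
[35.97 -8.1  58.55] [  0.16  -0.59 -12.67]
[479.11 393.56  68.18]
```

Request:
carry_out:
  rows:
    - [[0,0,-8],[36,-8,0],0.8]
    - [[0,0,-13],[38,-8,20],0.8]
    - [[0,0,-13],[38,-8,55],0.8]
    - [[0,0,-13],[36,-8,57],0.8]
    - [[0,0,-13],[28,-8,57],0.8]
    - [[0,0,-13],[20,-8,57],0.8]
    - [[0,0,-13],[14,-8,57],0.8]
    - [[0,0,-13],[9,-8,57],0.8]
    - [[0,0,-13],[4,-8,57],0.8]
    - [[0,0,-13],[-1,-8,57],0.8]

```text
time_s: 7.2
tool_pos: [471.1, 384.5, 11.1]
ee_rot: [3.139, -0.002, 1.598]
ft_force: [-0.3, 1.8, 2.5]
gripper_width: 68.4
```

Request:
carry_out:
  rows:
    - [[0,0,0],[-5,0,0],0.8]
    - [[0,0,0],[-10,0,0],0.8]
    - [[0,0,0],[-15,0,0],0.8]
    - [[0,0,0],[-20,0,0],0.8]
    - [[0,0,0],[-25,0,0],0.8]
    - [[0,0,0],[-30,0,0],0.8]
    - [[0,0,0],[-35,0,0],0.8]
    - [[0,0,0],[-40,0,0],0.8]
    - [[0,0,0],[-45,0,0],0.8]
    - [[0,0,0],[-50,0,0],0.8]

```text
time_s: 8.2
tool_pos: [471.5, 333.6, 9.3]
ee_rot: [-3.141, 0.0, 1.598]
ft_force: [0.4, 2.8, 2.1]
gripper_width: 68.5
```

Request:
carry_out:
  rows:
    - [[0,0,0],[-5,0,0],0.8]
    - [[0,0,0],[-10,0,0],0.8]
    - [[0,0,0],[-15,0,0],0.8]
    - [[0,0,0],[-20,0,0],0.8]
    - [[0,0,0],[-25,0,0],0.8]
    - [[0,0,0],[-30,0,0],0.8]
    - [[0,0,0],[-35,0,0],0.8]
    - [[0,0,0],[-40,0,0],0.8]
    - [[0,0,0],[-45,0,0],0.8]
    - [[0,0,0],[-50,0,0],0.8]

```text
time_s: 9.2
tool_pos: [472.9, 283.6, 9.4]
ee_rot: [-3.141, 0.0, 1.598]
ft_force: [0.3, 2.4, 1.2]
gripper_width: 68.1
```

```bash
python3 - <<'E'
from h import *
for i in range(4):
    s=sensors.state();print(s["ft_force"],s["tool_pos"]);p,d=read_camera("top")
[print(o) for o in pads(p)]
E
```

```text
[0.32 2.39 1.17] [472.86 283.62   9.37]
[-0.07 -0.46  0.65] [472.79 282.63   9.2 ]
[-0.36  0.55  0.46] [472.71 282.77   9.05]
[-0.34  0.18 -0.04] [472.57 282.94   8.9 ]
(436, 233, 1591.5, 503.9, -285.8, 53.1, 0.94)
(157, 269, 8037.5, 415.8, 355.8, 195.8, 0.36)
(317, 210, 1602.0, 553.7, -13.7, 53.0, 0.96)
(144, 150, 4089.0, 689.2, 394.6, 115.5, 0.56)
(136, 104, 2273.5, 802.0, 421.0, 138.9, 0.23)
```

Request:
carry_out:
  rows:
    - [[0,0,0],[8,0,-10],0.8]
    - [[0,0,0],[5,0,-50],0.8]
    - [[0,0,0],[-40,0,-60],0.8]
    - [[0,0,0],[-88,2,-60],0.8]
    - [[0,0,0],[-136,4,-60],0.8]
    - [[0,0,0],[-184,6,-60],0.8]
    - [[0,0,0],[-232,8,-60],0.8]
    - [[0,0,0],[-280,10,-60],0.8]
    - [[0,0,0],[-328,12,-60],0.8]
    - [[0,0,0],[-376,14,-60],0.8]

```text
time_s: 10.4
tool_pos: [497.2, -93.0, 70.3]
ee_rot: [3.141, 0.0, 1.598]
ft_force: [1.4, -0.5, -0.2]
gripper_width: 68.7
```

```bash
python3 - <<'E'
from h import *
p,d=read_camera("top");[print(o) for o in pads(p)]
print(*go(504,-362,10,1.59)); print(sensors.state()["tool_pos"])
E
```

```text
(332, 329, 1118.0, 284.7, -50.8, 89.1, 0.23)
(212, 242, 1608.5, 476.3, 226.4, 53.5, 0.94)
(436, 233, 1593.0, 503.9, -285.7, 53.2, 0.93)
(367, 250, 1877.5, 463.5, -130.1, 156.7, 0.13)
(324, 204, 1483.0, 567.5, -31.5, 79.9, 0.39)
(144, 150, 4096.0, 689.2, 394.6, 115.5, 0.56)
(136, 104, 2302.0, 802.0, 422.3, 140.1, 0.23)
[-260.91    0.4    62.68] [0.1  0.46 0.14]
[ 497.83 -100.66   70.58]
```

Request:
carry_out:
  rows:
    - [[0,0,0],[-45,0,0],0.8]
    - [[0,0,0],[-92,0,0],0.8]
    - [[0,0,0],[-139,0,0],0.8]
    - [[0,0,0],[-186,0,0],0.8]
    - [[0,0,0],[-230,0,0],0.8]
    - [[0,0,0],[-260,1,0],0.8]
    - [[0,0,0],[-263,1,30],0.8]
    - [[0,0,0],[-263,1,61],0.8]
    - [[0,0,0],[-260,1,61],0.8]
    - [[0,0,0],[-255,1,61],0.8]

```text
time_s: 11.45
tool_pos: [504.8, -345.6, 8.3]
ee_rot: [-3.14, -0.001, 1.598]
ft_force: [-1.5, -4.1, -1.5]
gripper_width: 68.3
```

Request:
carry_out:
  rows:
    - [[0,0,0],[5,0,0],0.8]
    - [[0,0,0],[10,0,0],0.8]
    - [[0,0,0],[15,0,0],0.8]
    - [[0,0,0],[20,0,0],0.8]
    - [[0,0,0],[25,0,0],0.8]
    - [[0,0,0],[30,0,0],0.8]
    - [[0,0,0],[35,0,0],0.8]
    - [[0,0,0],[40,0,0],0.8]
    - [[0,0,0],[45,0,0],0.8]
    - [[0,0,0],[50,0,0],0.8]

```text
time_s: 12.45
tool_pos: [504.2, -297.0, 9.7]
ee_rot: [3.14, 0.002, 1.597]
ft_force: [-0.5, -5.5, 4.9]
gripper_width: 68.3
```

Request:
carry_out:
  rows:
    - [[0,0,0],[5,0,0],0.8]
    - [[0,0,0],[10,0,0],0.8]
    - [[0,0,0],[15,0,0],0.8]
    - [[0,0,0],[20,0,0],0.8]
    - [[0,0,0],[25,0,0],0.8]
    - [[0,0,0],[30,0,0],0.8]
    - [[0,0,0],[35,0,0],0.8]
    - [[0,0,0],[40,0,0],0.8]
    - [[0,0,0],[45,0,0],0.8]
    - [[0,0,0],[50,0,0],0.8]

```text
time_s: 13.45
tool_pos: [502.8, -247.0, 9.7]
ee_rot: [3.14, 0.002, 1.597]
ft_force: [-0.3, -4.9, 5.2]
gripper_width: 68.7
```

Request:
carry_out:
  rows:
    - [[0,0,0],[0,0,0],0.8]
    - [[0,0,0],[10,0,0],0.8]
    - [[0,0,0],[28,0,0],0.8]
    - [[0,0,0],[46,0,0],0.8]
    - [[0,0,0],[35,0,0],0.8]
    - [[0,0,0],[15,0,0],0.8]
    - [[0,0,0],[0,0,0],0.8]
    - [[0,0,0],[0,0,-30],0.8]
    - [[0,0,0],[0,0,-55],0.8]
    - [[0,0,0],[0,0,-55],0.8]

```text
time_s: 14.45
tool_pos: [504.0, -248.3, 66.8]
ee_rot: [3.136, 0.003, 1.597]
ft_force: [0.3, -0.0, 0.4]
gripper_width: 67.8
```

```bash
python3 - <<'E'
from h import *
p,d=read_camera("top");[print(o) for o in pads(p)]
print(*go(476,300,65,1.598)); print(sensors.state()["tool_pos"])
E
```

```text
(212, 242, 1600.5, 476.3, 225.9, 53.3, 0.93)
(369, 234, 1781.5, 500.2, -134.0, 57.3, 0.9)
(483, 256, 2455.0, 454.5, -396.0, 137.6, 0.22)
(317, 210, 1594.0, 553.5, -13.4, 52.9, 0.96)
(406, 243, 3383.5, 484.8, -220.3, 254.3, 0.09)
(144, 150, 4079.0, 689.2, 394.6, 115.5, 0.56)
(136, 104, 2217.5, 802.0, 421.0, 138.9, 0.23)
[547.92 -12.62  -0.87] [ 0.13  0.05 -0.07]
[ 502.86 -247.41   64.63]
```

Request:
carry_out:
  rows:
    - [[0,0,0],[48,0,0],0.8]
    - [[0,0,0],[97,-2,0],0.8]
    - [[0,0,0],[146,-4,0],0.8]
    - [[0,0,0],[195,-5,0],0.8]
    - [[0,0,0],[244,-6,0],0.8]
    - [[0,0,0],[293,-8,0],0.8]
    - [[0,0,0],[342,-9,0],0.8]
    - [[0,0,0],[391,-10,0],0.8]
    - [[0,0,0],[440,-11,0],0.8]
    - [[0,0,0],[489,-12,0],0.8]

```text
time_s: 15.5
tool_pos: [475.2, 243.5, 61.1]
ee_rot: [-3.137, 0.001, 1.598]
ft_force: [0.9, 0.1, -0.6]
gripper_width: 68.3
```

```bash
python3 - <<'E'
from h import *
for i in range(4): read_camera("top")
print(*go(476,300,9,1.598)); print(sensors.state()["tool_pos"])
E
```

```text
[57.63  2.41 52.1 ] [-0.24  0.11  0.13]
[475.5  242.43  61.22]
```

Request:
carry_out:
  rows:
    - [[0,0,0],[40,2,0],0.8]
    - [[0,0,0],[58,2,0],0.8]
    - [[0,0,0],[58,2,30],0.8]
    - [[0,0,0],[58,2,52],0.8]
    - [[0,0,0],[58,2,52],0.8]
    - [[0,0,0],[53,2,52],0.8]
    - [[0,0,0],[48,2,52],0.8]
    - [[0,0,0],[43,2,52],0.8]
    - [[0,0,0],[38,2,52],0.8]
    - [[0,0,0],[33,2,52],0.8]

```text
time_s: 16.7
tool_pos: [478.6, 275.3, 12.6]
ee_rot: [3.14, -0.001, 1.597]
ft_force: [-1.4, 1.9, 1.2]
gripper_width: 68.1
```

Request:
carry_out:
  rows:
    - [[0,0,0],[0,0,0],0.8]
    - [[0,0,0],[-10,0,0],0.8]
    - [[0,0,0],[-28,0,0],0.8]
    - [[0,0,0],[-46,0,0],0.8]
    - [[0,0,0],[-35,0,0],0.8]
    - [[0,0,0],[-15,0,0],0.8]
    - [[0,0,0],[0,0,0],0.8]
    - [[0,0,0],[0,0,-30],0.8]
    - [[0,0,0],[0,0,-55],0.8]
    - [[0,0,0],[0,0,-55],0.8]

```text
time_s: 17.7
tool_pos: [480.8, 277.3, 70.6]
ee_rot: [3.134, -0.003, 1.599]
ft_force: [0.1, -0.2, 1.0]
gripper_width: 68.1
```

```bash
python3 - <<'E'
from h import *
p,d=read_camera("top");[print(o) for o in pads(p)]
print(sensors.state()["tool_pos"])
E
```

```text
(238, 239, 1603.5, 483.5, 164.0, 53.2, 0.94)
(370, 233, 1609.5, 501.2, -135.1, 52.9, 0.95)
(317, 210, 1601.5, 553.7, -13.8, 53.0, 0.95)
(144, 266, 13918.5, 417.3, 391.4, 209.9, 0.55)
(144, 150, 4089.0, 689.2, 394.6, 115.5, 0.56)
(136, 104, 2296.5, 802.0, 421.0, 138.9, 0.23)
[479.5  276.59  68.41]
```

```bash
python3 - <<'E'
from h import *
print(*go(480,-17,65,.047))
E
```

```text
[-293.49   -7.74    2.96] [ 0.14 -0.26 88.91]
```

Request:
carry_out:
  rows:
    - [[0,0,8.5],[-30,0,0],0.8]
    - [[0,0,17],[-60,0,0],0.8]
    - [[0,0,25.5],[-90,0,0],0.8]
    - [[0,0,34],[-120,0,0],0.8]
    - [[0,0,42.5],[-150,-2,0],0.8]
    - [[0,0,51],[-180,-4,0],0.8]
    - [[0,0,59.5],[-210,-6,0],0.8]
    - [[0,0,68],[-240,-8,0],0.8]
    - [[0,0,76.5],[-270,-8,0],0.8]
    - [[0,0,85],[-293,-8,0],0.8]

```text
time_s: 18.75
tool_pos: [476.8, -19.1, 64.7]
ee_rot: [-3.141, 0.003, 0.107]
ft_force: [0.1, -0.1, 0.5]
gripper_width: 68.5
```

```bash
python3 - <<'E'
from h import *
for i in range(2): read_camera("top")
print(*go(480,-17,10,.047),sensors.state()["tool_pos"])
E
```

```text
[ 3.37 -2.59 54.79] [0.03 0.17 3.6 ] [477.09 -19.9   64.8 ]
```

Request:
carry_out:
  rows:
    - [[0,0,3.6],[2,-2,25],0.8]
    - [[0,0,3.6],[2,-2,52],0.8]
    - [[0,0,3.6],[3,-2,55],0.8]
    - [[0,0,3.6],[7,-2,55],0.8]
    - [[0,0,3.6],[12,-2,55],0.8]
    - [[0,0,3.6],[16,-2,55],0.8]
    - [[0,0,3.6],[20,-2,55],0.8]
    - [[0,0,3.6],[24,-2,55],0.8]
    - [[0,0,3.6],[28,-2,55],0.8]
    - [[0,0,3.6],[32,-2,55],0.8]

```text
time_s: 19.85
tool_pos: [508.2, -12.8, 12.1]
ee_rot: [3.141, 0.004, 0.052]
ft_force: [-7.1, -1.8, 3.2]
gripper_width: 68.3
```

Request:
carry_out:
  rows:
    - [[0,0,0],[1,0,0],0.8]
    - [[0,0,0],[3,0,0],0.8]
    - [[0,0,0],[5,0,0],0.8]
    - [[0,0,0],[7,0,0],0.8]
    - [[0,0,0],[9,0,0],0.8]
    - [[0,0,0],[11,0,0],0.8]
    - [[0,0,0],[13,0,0],0.8]
    - [[0,0,0],[15,0,0],0.8]
    - [[0,0,0],[17,0,0],0.8]
    - [[0,0,0],[19,0,0],0.8]

```text
time_s: 20.85
tool_pos: [526.9, -11.3, 12.0]
ee_rot: [3.142, 0.004, 0.052]
ft_force: [-7.5, 0.3, 3.3]
gripper_width: 68.1
```

```bash
python3 - <<'E'
from h import *
for i in range(4):
    s=sensors.state();print(s["ft_force"],s["tool_pos"]);p,d=read_camera("top")
[print(o) for o in pads(p)]
E
```

```text
[-7.47  0.26  3.35] [526.9  -11.25  11.98]
[-6.46 -0.37  2.88] [527.37 -11.24  12.03]
[-6.92  0.21  2.84] [527.37 -11.22  12.01]
[-6.74  0.04  3.93] [527.33 -11.24  12.  ]
(290, 318, 2603.0, 306.8, 43.0, 101.9, 0.41)
(240, 240, 1706.0, 481.5, 160.5, 57.0, 0.89)
(369, 233, 1625.0, 501.6, -133.6, 54.0, 0.91)
(302, 225, 1487.0, 518.8, 19.3, 136.5, 0.13)
(144, 150, 4100.0, 689.2, 394.6, 115.5, 0.56)
(136, 104, 2310.0, 802.0, 422.3, 140.1, 0.23)
```

Request:
carry_out:
  rows:
    - [[0,0,0],[-20,0,-5],0.8]
    - [[0,0,0],[-40,0,-45],0.8]
    - [[0,0,0],[-70,25,-55],0.8]
    - [[0,0,0],[-95,65,-55],0.8]
    - [[0,0,0],[-105,105,-55],0.8]
    - [[0,0,0],[-105,122,-40],0.8]
    - [[0,0,0],[-105,122,0],0.8]
    - [[0,0,0],[-101,122,2],0.8]
    - [[0,0,0],[-96,122,2],0.8]
    - [[0,0,0],[-91,122,2],0.8]

```text
time_s: 22.05
tool_pos: [445.0, -138.0, 10.9]
ee_rot: [3.14, -0.001, 0.052]
ft_force: [-2.1, -1.5, -2.0]
gripper_width: 68.5
```

Request:
carry_out:
  rows:
    - [[0,0,0],[3,0,0],0.8]
    - [[0,0,0],[5,0,0],0.8]
    - [[0,0,0],[7,0,0],0.8]
    - [[0,0,0],[9,0,0],0.8]
    - [[0,0,0],[11,0,0],0.8]
    - [[0,0,0],[13,0,0],0.8]
    - [[0,0,0],[15,0,0],0.8]
    - [[0,0,0],[17,0,0],0.8]
    - [[0,0,0],[19,0,0],0.8]
    - [[0,0,0],[21,0,0],0.8]

```text
time_s: 23.05
tool_pos: [465.0, -136.9, 10.2]
ee_rot: [3.141, -0.0, 0.051]
ft_force: [-4.8, 0.2, 6.3]
gripper_width: 68.3
```

Request:
carry_out:
  rows:
    - [[0,0,0],[2,0,0],0.8]
    - [[0,0,0],[4,0,0],0.8]
    - [[0,0,0],[6,0,0],0.8]
    - [[0,0,0],[8,0,0],0.8]
    - [[0,0,0],[10,0,0],0.8]
    - [[0,0,0],[12,0,0],0.8]
    - [[0,0,0],[14,0,0],0.8]
    - [[0,0,0],[16,0,0],0.8]
    - [[0,0,0],[18,0,0],0.8]
    - [[0,0,0],[20,0,0],0.8]

```text
time_s: 24.05
tool_pos: [485.0, -135.8, 10.2]
ee_rot: [3.141, -0.0, 0.051]
ft_force: [-4.8, -0.6, 5.9]
gripper_width: 68.1
```

```bash
python3 - <<'E'
from h import *
for i in range(4):
    s=sensors.state();print(s["ft_force"],s["tool_pos"]);p,d=read_camera("top")
[print(o) for o in pads(p)]
E
```

```text
[-4.84 -0.62  5.88] [ 484.98 -135.82   10.17]
[-4.86 -0.81  3.21] [ 485.43 -135.84   10.18]
[-3.9   1.05  3.92] [ 485.4  -135.8    10.11]
[-4.03 -0.1   2.87] [ 485.35 -135.83    9.99]
(354, 332, 1437.5, 276.6, -100.4, 90.4, 0.28)
(238, 239, 1604.5, 483.5, 164.0, 53.2, 0.94)
(382, 254, 2424.0, 456.4, -162.2, 146.8, 0.18)
(315, 197, 1628.0, 583.5, -9.6, 56.3, 0.87)
(144, 150, 4100.0, 689.2, 394.6, 115.5, 0.56)
(136, 104, 2305.5, 803.3, 422.4, 140.6, 0.23)
```

Request:
carry_out:
  rows:
    - [[0,0,0],[-20,0,-5],0.8]
    - [[0,0,0],[-40,0,-45],0.8]
    - [[0,0,0],[-55,-45,-55],0.8]
    - [[0,0,0],[-57,-90,-55],0.8]
    - [[0,0,0],[-57,-138,-55],0.8]
    - [[0,0,0],[-57,-186,-55],0.8]
    - [[0,0,0],[-57,-234,-55],0.8]
    - [[0,0,0],[-57,-280,-55],0.8]
    - [[0,0,0],[-57,-299,-40],0.8]
    - [[0,0,0],[-57,-299,0],0.8]

```text
time_s: 25.25
tool_pos: [417.4, 164.6, 13.0]
ee_rot: [-3.137, -0.014, 0.056]
ft_force: [1.3, -0.9, -0.4]
gripper_width: 68.2
```

Request:
carry_out:
  rows:
    - [[0,0,0],[0,0,0],0.8]
    - [[0,0,0],[5,0,0],0.8]
    - [[0,0,0],[10,0,0],0.8]
    - [[0,0,0],[14,0,0],0.8]
    - [[0,0,0],[18,0,0],0.8]
    - [[0,0,0],[20,0,0],0.8]
    - [[0,0,0],[22,0,0],0.8]
    - [[0,0,0],[24,0,0],0.8]
    - [[0,0,0],[26,0,0],0.8]
    - [[0,0,0],[28,0,0],0.8]

```text
time_s: 26.25
tool_pos: [440.6, 161.5, 9.5]
ee_rot: [3.142, 0.0, 0.051]
ft_force: [-2.7, -0.2, 2.8]
gripper_width: 68.5
```

Request:
carry_out:
  rows:
    - [[0,0,0],[2,0,0],0.8]
    - [[0,0,0],[4,0,0],0.8]
    - [[0,0,0],[6,0,0],0.8]
    - [[0,0,0],[8,0,0],0.8]
    - [[0,0,0],[10,0,0],0.8]
    - [[0,0,0],[12,0,0],0.8]
    - [[0,0,0],[14,0,0],0.8]
    - [[0,0,0],[16,0,0],0.8]
    - [[0,0,0],[18,0,0],0.8]
    - [[0,0,0],[20,0,0],0.8]

```text
time_s: 27.25
tool_pos: [460.7, 162.4, 9.4]
ee_rot: [3.142, -0.0, 0.051]
ft_force: [-2.4, -0.3, 2.7]
gripper_width: 68.2
```

```bash
python3 - <<'E'
from h import *
for i in range(4):
    s=sensors.state();print(s["ft_force"],s["tool_pos"]);p,d=read_camera("top")
[print(o) for o in pads(p)]
E
```

```text
[-2.4  -0.26  2.7 ] [460.71 162.44   9.44]
[-1.4  -0.46  1.78] [461.15 162.46   9.48]
[-1.62  0.61  0.92] [461.09 162.45   9.45]
[-0.25 -0.09  0.58] [461.02 162.45   9.38]
(221, 275, 4181.0, 401.1, 206.2, 178.1, 0.22)
(368, 214, 1605.0, 543.9, -131.2, 52.9, 0.96)
(314, 196, 1582.0, 585.8, -6.9, 53.0, 0.95)
(144, 150, 4101.5, 689.2, 394.6, 115.5, 0.55)
(136, 104, 2317.5, 802.1, 422.3, 140.9, 0.23)
```

Request:
carry_out:
  rows:
    - [[0,0,0],[-8,0,-20],0.8]
    - [[0,0,-4],[-8,0,-58],0.8]
    - [[0,0,-12],[20,-10,-60],0.8]
    - [[0,0,-20],[50,-25,-60],0.8]
    - [[0,0,-28],[80,-40,-60],0.8]
    - [[0,0,-36],[98,-50,-60],0.8]
    - [[0,0,-44],[101,-53,-60],0.8]
    - [[0,0,-53],[101,-53,-50],0.8]
    - [[0,0,-53],[101,-53,-10],0.8]
    - [[0,0,-53],[101,-53,1],0.8]

```text
time_s: 28.45
tool_pos: [556.1, 219.7, 4.0]
ee_rot: [-3.137, 0.006, 0.976]
ft_force: [-1.2, -0.9, -0.9]
gripper_width: 68.4
```

Request:
carry_out:
  rows:
    - [[0,0,0],[-5,0,0],0.8]
    - [[0,0,0],[-12,0,0],0.8]
    - [[0,0,0],[-25,0,0],0.8]
    - [[0,0,0],[-40,0,0],0.8]
    - [[0,0,0],[-55,0,0],0.8]
    - [[0,0,0],[-70,0,0],0.8]
    - [[0,0,0],[-85,0,0],0.8]
    - [[0,0,0],[-100,0,0],0.8]
    - [[0,0,0],[-112,0,0],0.8]
    - [[0,0,0],[-120,0,0],0.8]

```text
time_s: 29.45
tool_pos: [491.1, 120.2, 8.8]
ee_rot: [3.141, -0.0, 0.976]
ft_force: [1.3, 1.6, 2.5]
gripper_width: 68.1
```

```bash
python3 - <<'E'
from h import *
p,d=read_camera("top");p,d=read_camera("top");[print(o) for o in pads(p)]
print(sensors.state()["tool_pos"],*go(612,-131,65,.05))
E
```

```text
(368, 214, 1604.0, 543.9, -131.3, 52.9, 0.95)
(231, 269, 5642.5, 416.5, 179.5, 188.3, 0.26)
(314, 196, 1581.0, 585.8, -7.0, 53.0, 0.95)
(144, 150, 4101.0, 689.2, 394.6, 115.5, 0.56)
(136, 104, 2315.0, 803.3, 422.4, 140.6, 0.23)
[490.28 119.89   8.06] [-139.54  241.45  -56.87] [ 0.01  0.13 53.02]
```

Request:
carry_out:
  rows:
    - [[0,0,0],[8,0,-20],0.8]
    - [[0,0,5],[5,0,-58],0.8]
    - [[0,0,13],[-18,40,-60],0.8]
    - [[0,0,21],[-42,82,-60],0.8]
    - [[0,0,29],[-67,124,-60],0.8]
    - [[0,0,37],[-92,166,-60],0.8]
    - [[0,0,45],[-118,208,-60],0.8]
    - [[0,0,53],[-139,240,-58],0.8]
    - [[0,0,53],[-140,241,-30],0.8]
    - [[0,0,53],[-140,241,-20],0.8]

```text
time_s: 30.55
tool_pos: [610.6, -130.7, 24.6]
ee_rot: [-3.14, 0.007, 0.049]
ft_force: [-1.2, 0.7, -0.4]
gripper_width: 68.5
```

Request:
carry_out:
  rows:
    - [[0,0,0],[0,0,10],0.8]
    - [[0,0,0],[0,0,20],0.8]
    - [[0,0,0],[-5,0,20],0.8]
    - [[0,0,0],[-12,0,20],0.8]
    - [[0,0,0],[-22,0,20],0.8]
    - [[0,0,0],[-34,0,20],0.8]
    - [[0,0,0],[-46,0,20],0.8]
    - [[0,0,0],[-58,0,20],0.8]
    - [[0,0,0],[-68,0,20],0.8]
    - [[0,0,0],[-74,0,20],0.8]

```text
time_s: 31.55
tool_pos: [538.7, -133.8, 9.5]
ee_rot: [3.141, -0.002, 0.051]
ft_force: [3.6, -0.1, 0.5]
gripper_width: 68.4
```

```bash
python3 - <<'E'
from h import *
s=sensors.state();p,d=read_camera("top");[print(o) for o in pads(p)]
print(s["tool_pos"],s["ft_force"],*go(590,-80,65,1.66))
E
```

```text
(348, 316, 2344.5, 314.6, -89.0, 119.0, 0.27)
(279, 250, 1676.5, 459.2, 70.5, 55.2, 0.91)
(315, 196, 1646.5, 584.4, -10.5, 56.1, 0.88)
(424, 220, 3689.5, 536.2, -259.0, 192.5, 0.17)
(144, 150, 4086.0, 689.2, 394.6, 115.5, 0.56)
(136, 104, 2242.5, 802.0, 421.0, 138.9, 0.23)
[ 538.69 -133.8     9.48] [ 3.6  -0.09  0.5 ] [ 54.94 -51.04 -55.77] [  0.04   0.01 -92.19]
```

Request:
carry_out:
  rows:
    - [[0,0,-2],[8,0,-20],0.8]
    - [[0,0,-10.5],[12,0,-55],0.8]
    - [[0,0,-19],[25,-15,-56],0.8]
    - [[0,0,-27.5],[40,-30,-56],0.8]
    - [[0,0,-36],[55,-45,-56],0.8]
    - [[0,0,-44.5],[55,-51,-56],0.8]
    - [[0,0,-53],[55,-51,-56],0.8]
    - [[0,0,-61.5],[55,-51,-56],0.8]
    - [[0,0,-70],[55,-51,-56],0.8]
    - [[0,0,-78.5],[55,-51,-50],0.8]

```text
time_s: 32.6
tool_pos: [591.0, -80.1, 59.0]
ee_rot: [-3.141, 0.001, 1.428]
ft_force: [0.8, -0.2, -0.2]
gripper_width: 68.3
```

```bash
python3 - <<'E'
from h import *
print(sensors.state()["tool_pos"],*go(590,-80,10,1.66))
E
```

```text
[590.98 -80.08  59.04] [-0.03 -0.97 49.04] [ -0.02   0.04 -13.31]
```

Request:
carry_out:
  rows:
    - [[0,0,-8],[0,0,30],0.8]
    - [[0,0,-13.5],[0,0,49],0.8]
    - [[0,0,-13.5],[0,0,49],0.8]
    - [[0,0,-13.5],[6,-1.4,49],0.8]
    - [[0,0,-13.5],[12,-3,49],0.8]
    - [[0,0,-13.5],[21,-5,49],0.8]
    - [[0,0,-13.5],[32,-8,49],0.8]
    - [[0,0,-13.5],[43,-10,49],0.8]
    - [[0,0,-13.5],[54,-13,49],0.8]
    - [[0,0,-13.5],[65,-15.5,49],0.8]

```text
time_s: 33.6
tool_pos: [586.5, -13.9, 11.1]
ee_rot: [3.139, 0.004, 1.656]
ft_force: [0.7, -6.2, 0.4]
gripper_width: 68.0
```

```bash
python3 - <<'E'
from h import *
s=sensors.state();print(s["ft_force"],s["tool_pos"],s["ee_rot"],*go(574,63,10,1.66))
E
```

```text
[ 0.74 -6.24  0.38] [586.49 -13.94  11.06] [3.14 0.   1.66] [77.73 -5.86  0.76] [ 0.16  0.21 -0.2 ]
```

The coarse pad drags 6.2 N with almost no vertical load, which matches the given coarse figure. I'll keep going.

Request:
carry_out:
  rows:
    - [[0,0,0],[10,-1,0],0.8]
    - [[0,0,0],[20,-2,0],0.8]
    - [[0,0,0],[30,-3,0],0.8]
    - [[0,0,0],[40,-3,0],0.8]
    - [[0,0,0],[50,-4,0],0.8]
    - [[0,0,0],[60,-5,0],0.8]
    - [[0,0,0],[69,-5.5,0],0.8]
    - [[0,0,0],[74,-6,0],0.8]
    - [[0,0,0],[76,-6,0],0.8]
    - [[0,0,0],[72,-6,-15],0.8]

```text
time_s: 34.6
tool_pos: [571.6, 59.2, 23.2]
ee_rot: [-3.138, -0.002, 1.658]
ft_force: [-1.0, -0.3, -0.3]
gripper_width: 68.5
```

```bash
python3 - <<'E'
from h import *
s=sensors.state();p,d=read_camera("top");[print(o) for o in pads(p)]
print(s["tool_pos"],*go(495,115,65,.047))
E
```

```text
(256, 306, 3270.0, 333.5, 119.7, 124.3, 0.34)
(370, 241, 1616.5, 482.7, -134.7, 52.9, 0.95)
(262, 206, 3347.0, 560.9, 112.2, 123.8, 0.37)
(144, 150, 4093.0, 689.2, 394.6, 115.5, 0.56)
(136, 104, 2299.0, 802.0, 422.3, 140.1, 0.23)
[571.57  59.21  23.21] [ 63.1  -73.96 -37.71] [ 0.08 -0.17 92.25]
```

Request:
carry_out:
  rows:
    - [[0,0,0],[-2,0,-35],0.6]
    - [[0,0,0],[20,-25,-40],0.6]
    - [[0,0,0],[50,-62,-40],0.6]
    - [[0,0,0],[80,-100,-40],0.6]
    - [[0,0,0],[90,-111,-38],0.6]
    - [[0,0,0],[90,-111,-15],0.6]
    - [[0,0,0],[90,-111,13],0.6]
    - [[0,0,0],[90,-111,13],0.6]
    - [[0,0,0],[85,-111,13],0.6]
    - [[0,0,0],[77,-111,13],0.6]

```text
time_s: 35.65
tool_pos: [457.1, 125.5, 12.8]
ee_rot: [3.14, -0.001, 1.657]
ft_force: [-0.7, 1.0, -1.5]
gripper_width: 50.9
```

Request:
carry_out:
  rows:
    - [[0,0,0],[-8,0,0],0.6]
    - [[0,0,0],[-16,0,0],0.6]
    - [[0,0,0],[-24,0,0],0.6]
    - [[0,0,0],[-32,0,0],0.6]
    - [[0,0,0],[-40,0,0],0.6]
    - [[0,0,0],[-48,0,0],0.6]
    - [[0,0,0],[-55,0,0],0.6]
    - [[0,0,0],[-60,0,0],0.6]
    - [[0,0,0],[-63,0,0],0.6]
    - [[0,0,0],[-64,0,0],0.6]

```text
time_s: 36.65
tool_pos: [461.5, 61.1, 11.3]
ee_rot: [-3.141, 0.0, 1.657]
ft_force: [0.8, 3.1, 1.0]
gripper_width: 51.6
```

```bash
python3 - <<'E'
from h import *
s=sensors.state();p,d=read_camera("top");[print(o) for o in pads(p)]
print(s["ft_force"],s["tool_pos"],*go(490,115,65,.047))
E
```

```text
(370, 241, 1621.0, 482.7, -134.7, 52.9, 0.95)
(257, 256, 4616.5, 447.8, 122.0, 175.2, 0.25)
(144, 150, 4102.0, 689.2, 394.6, 115.5, 0.56)
(136, 104, 2339.0, 802.1, 422.3, 140.9, 0.23)
[0.77 3.08 1.01] [461.46  61.05  11.3 ] [ 51.31  33.04 -53.71] [-0.01  0.03 92.23]
```

```bash
python3 - <<'E'
from h import *
for i in range(3):
    print(sensors.state()["ft_force"]);p,d=read_camera("top")
E
```

```text
[-0.43  1.39  1.32]
[-0.07  1.    0.94]
[-0.37 -0.03  1.31]
```

Request:
carry_out:
  rows:
    - [[0,0,1],[6,0,-25],0.8]
    - [[0,0,8],[8,0,-53],0.8]
    - [[0,0,16.5],[20,10,-54],0.8]
    - [[0,0,25],[35,20,-54],0.8]
    - [[0,0,33.5],[48,32,-54],0.8]
    - [[0,0,42],[48,32,-54],0.8]
    - [[0,0,50.5],[48,32,-54],0.8]
    - [[0,0,59],[48,32,-54],0.8]
    - [[0,0,67.5],[48,32,-54],0.8]
    - [[0,0,76],[48,32,-54],0.8]

```text
time_s: 37.85
tool_pos: [488.9, 111.6, 64.8]
ee_rot: [3.141, 0.001, 0.325]
ft_force: [-0.1, -1.1, 0.0]
gripper_width: 68.3
```

```bash
python3 - <<'E'
from h import *
p,d=read_camera("top");[print(o) for o in pads(p)]
print(sensors.state()["tool_pos"],*go(490,112,10,.047))
cv2.imwrite("pics/t2.png",p[100:330,190:510,::-1].repeat(2,0).repeat(2,1))
E
```

```text
(310, 246, 1626.5, 468.9, 1.6, 53.4, 0.94)
(370, 241, 1620.0, 482.7, -134.7, 52.9, 0.95)
(242, 264, 3921.0, 428.8, 158.2, 199.5, 0.16)
(144, 150, 4101.0, 689.2, 394.6, 115.5, 0.56)
(136, 104, 2314.5, 803.3, 422.4, 140.6, 0.23)
[488.95 111.63  64.86] [ 1.19 -0.07 54.86] [ 0.06  0.07 15.71]
```

View pics/t2.png

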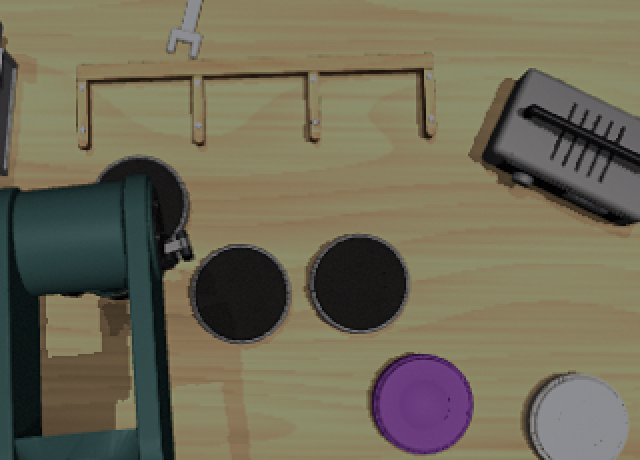

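Request:
carry_out:
  rows:
    - [[0,0,8],[0,0,25],0.8]
    - [[0,0,15.7],[0,0,50],0.8]
    - [[0,0,15.7],[0,0,55],0.8]
    - [[0,0,15.7],[5,1.5,55],0.8]
    - [[0,0,15.7],[13,3.7,55],0.8]
    - [[0,0,15.7],[21,6,55],0.8]
    - [[0,0,15.7],[29,8,55],0.8]
    - [[0,0,15.7],[37,10.4,55],0.8]
    - [[0,0,15.7],[45,12.7,55],0.8]
    - [[0,0,15.7],[53,15,55],0.8]

```text
time_s: 38.9
tool_pos: [542.9, 115.0, 11.3]
ee_rot: [3.141, 0.005, 0.058]
ft_force: [-8.6, -0.3, 6.1]
gripper_width: 67.7
```

```bash
python3 - <<'E'
from h import *
s=sensors.state();print(s["ft_force"],s["tool_pos"],s["ee_rot"],*go(610,117.7,10,.047))
E
```

```text
[-8.63 -0.32  6.07] [542.91 114.99  11.33] [3.14 0.01 0.06] [67.14  1.17  0.96] [0.01 0.31 0.62]
```

Request:
carry_out:
  rows:
    - [[0,0,0.6],[9,0,0],0.8]
    - [[0,0,0.6],[18,0.5,0],0.8]
    - [[0,0,0.6],[27,0.5,0],0.8]
    - [[0,0,0.6],[36,0.5,0],0.8]
    - [[0,0,0.6],[44,1,0],0.8]
    - [[0,0,0.6],[51,1,0],0.8]
    - [[0,0,0.6],[56,1,0],0.8]
    - [[0,0,0.6],[60,1,0],0.8]
    - [[0,0,0.6],[64,1,0],0.8]
    - [[0,0,0.6],[67,1,0],0.8]

```text
time_s: 39.9
tool_pos: [604.8, 117.5, 11.1]
ee_rot: [3.141, 0.018, 0.047]
ft_force: [-26.7, -0.7, 18.9]
gripper_width: 68.2
```

```bash
python3 - <<'E'
from h import *
s=sensors.state();p,d=read_camera("top")
print(s["tool_pos"],s["ft_force"],sensors.state()["ft_force"])
E
```

```text
[604.77 117.51  11.06] [-26.71  -0.73  18.88] [-21.97  -2.34  13.99]
```

Request:
carry_out:
  rows:
    - [[0,0,0],[-15,0,-5],0.8]
    - [[0,0,0],[-35,5,-50],0.8]
    - [[0,0,0],[-65,40,-55],0.8]
    - [[0,0,0],[-95,78,-55],0.8]
    - [[0,0,0],[-125,116,-55],0.8]
    - [[0,0,0],[-155,154,-55],0.8]
    - [[0,0,0],[-185,192,-55],0.8]
    - [[0,0,0],[-203,230,-55],0.8]
    - [[0,0,0],[-203,242,-55],0.8]
    - [[0,0,0],[-203,242,-30],0.8]

```text
time_s: 40.95
tool_pos: [424.1, -137.4, 45.2]
ee_rot: [3.135, -0.011, 0.043]
ft_force: [0.7, 0.8, -0.1]
gripper_width: 68.3
```

```bash
python3 - <<'E'
from h import *
p,d=read_camera("top");[print(o) for o in pads(p)]
s=sensors.state();print(s["tool_pos"],s["ee_rot"],*go(419,-133,10,.047))
E
```

```text
(311, 248, 1716.5, 466.8, -1.1, 55.6, 0.91)
(374, 293, 3238.0, 366.0, -146.4, 169.4, 0.18)
(259, 162, 1539.0, 662.2, 121.1, 53.1, 0.93)
(144, 150, 4101.0, 689.2, 394.6, 115.5, 0.56)
(136, 104, 2336.5, 803.3, 422.4, 140.6, 0.23)
[ 419.81 -134.37   38.74] [-3.14 -0.    0.04] [-0.75 -1.4  28.74] [-0.01 -0.01 -0.17]
```

Request:
carry_out:
  rows:
    - [[0,0,0],[-1,-1,28],0.8]
    - [[0,0,0],[2,-1,28],0.8]
    - [[0,0,0],[10,-1,28],0.8]
    - [[0,0,0],[22,-1,28],0.8]
    - [[0,0,0],[36,-1,28],0.8]
    - [[0,0,0],[52,-1,28],0.8]
    - [[0,0,0],[68,-1,28],0.8]
    - [[0,0,0],[84,-1,28],0.8]
    - [[0,0,0],[97,-1,28],0.8]
    - [[0,0,0],[104,-1,28],0.8]

```text
time_s: 42.0
tool_pos: [526.0, -127.1, 13.5]
ee_rot: [3.141, -0.002, 0.047]
ft_force: [-3.2, -0.3, 0.7]
gripper_width: 68.4
```

```bash
python3 - <<'E'
from h import *
s=sensors.state();print(s["tool_pos"],s["ft_force"],*go(584,-205,65,1.6))
E
```

```text
[ 525.97 -127.12   13.51] [-3.2  -0.27  0.74] [ 54.37  80.56 -51.37] [  0.1   -0.07 -88.96]
```

Request:
carry_out:
  rows:
    - [[0,0,-1],[-8,0,-15],0.8]
    - [[0,0,-9],[-8,5,-53],0.8]
    - [[0,0,-17.5],[5,25,-54],0.8]
    - [[0,0,-26],[25,45,-54],0.8]
    - [[0,0,-34.5],[45,65,-54],0.8]
    - [[0,0,-43],[55,78,-54],0.8]
    - [[0,0,-51.5],[55,78,-54],0.8]
    - [[0,0,-60],[55,78,-54],0.8]
    - [[0,0,-68.5],[55,78,-54],0.8]
    - [[0,0,-77],[55,78,-52],0.8]

```text
time_s: 43.0
tool_pos: [584.4, -203.1, 66.5]
ee_rot: [3.136, 0.0, 1.397]
ft_force: [-0.1, 0.8, 0.0]
gripper_width: 68.1
```

```bash
python3 - <<'E'
from h import *
p,d=read_camera("top");[print(o) for o in pads(p)]
s=sensors.state();print(s["tool_pos"],s["ee_rot"],*go(584,-200,11,1.6),*go(584,-76,11,1.6))
E
```

```text
(310, 247, 1685.5, 466.9, -0.2, 55.0, 0.91)
(451, 195, 2590.0, 593.1, -322.1, 138.2, 0.24)
(259, 162, 1531.0, 662.5, 121.4, 53.0, 0.93)
(144, 150, 4078.0, 689.2, 394.6, 115.5, 0.56)
(374, 232, 4581.0, 508.6, -147.3, 278.6, 0.1)
(132, 104, 2044.0, 803.2, 429.4, 130.5, 0.24)
[ 584.05 -202.96   65.88] [3.14 0.   1.4 ] [ 2.92 -0.78 54.88] [  0.23   0.04 -11.44] [125.13 -21.81  54.76] [  0.23   0.04 -11.44]
```

Request:
carry_out:
  rows:
    - [[0,0,-8],[2,0,30],0.8]
    - [[0,0,-11.5],[2,0,54],0.8]
    - [[0,0,-11.5],[6,-1,55],0.8]
    - [[0,0,-11.5],[14,-2.5,55],0.8]
    - [[0,0,-11.5],[24,-4.5,55],0.8]
    - [[0,0,-11.5],[38,-7,55],0.8]
    - [[0,0,-11.5],[54,-9.5,55],0.8]
    - [[0,0,-11.5],[70,-12,55],0.8]
    - [[0,0,-11.5],[86,-15,55],0.8]
    - [[0,0,-11.5],[100,-17.5,55],0.8]

```text
time_s: 44.05
tool_pos: [583.6, -100.3, 10.8]
ee_rot: [3.139, 0.001, 1.591]
ft_force: [-0.7, -6.1, 4.8]
gripper_width: 68.1
```

```bash
python3 - <<'E'
from h import *
s=sensors.state();print(s["tool_pos"],s["ft_force"],*go(583,-76,11,1.6));p,d=read_camera("top");[print(o) for o in pads(p)]
E
```

```text
[ 583.59 -100.28   10.77] [-0.69 -6.07  4.79] [24.28 -0.09 -0.26] [ 0.13  0.07 -0.5 ]
(323, 290, 3627.5, 372.8, -30.1, 153.7, 0.25)
(371, 204, 1961.0, 568.1, -137.8, 104.5, 0.3)
(259, 162, 1532.0, 662.5, 121.4, 53.0, 0.93)
(144, 150, 4085.0, 689.2, 394.6, 115.5, 0.56)
(136, 104, 2241.5, 802.0, 421.0, 138.9, 0.23)
```

Request:
carry_out:
  rows:
    - [[0,0,0],[6,0,0],0.8]
    - [[0,0,0],[14,0,0],0.8]
    - [[0,0,0],[21,0,0],0.8]
    - [[0,0,0],[25,0,0],0.8]
    - [[0,0,0],[26,0,0],0.8]
    - [[0,0,0],[18,0,-15],0.8]
    - [[0,0,0],[18,0,-50],0.8]
    - [[0,0,0],[45,-20,-55],0.8]
    - [[0,0,0],[85,-45,-55],0.8]
    - [[0,0,0],[125,-75,-55],0.8]

```text
time_s: 45.1
tool_pos: [504.9, 23.1, 65.4]
ee_rot: [3.141, -0.002, 1.588]
ft_force: [0.5, 1.4, 0.4]
gripper_width: 68.5
```

```bash
python3 - <<'E'
from h import *
p,d=read_camera("top");[print(o) for o in pads(p)]
s=sensors.state();print(s["tool_pos"],*go(465,74,10,1.59))
E
```

```text
(275, 338, 1274.5, 261.4, 76.4, 95.7, 0.23)
(264, 223, 4776.5, 524.5, 109.3, 190.9, 0.22)
(144, 150, 4102.5, 689.2, 394.6, 115.5, 0.55)
(136, 104, 2340.5, 802.1, 422.3, 140.9, 0.23)
[498.03  29.19  63.49] [ 45.1  -31.55  54.14] [-0.51 -0.47  0.18]
```

Request:
carry_out:
  rows:
    - [[0,0,0],[30,-22,0],0.8]
    - [[0,0,0],[47,-36,10],0.8]
    - [[0,0,0],[47,-36,45],0.8]
    - [[0,0,0],[45,-36,54],0.8]
    - [[0,0,0],[38,-36,54],0.8]
    - [[0,0,0],[30,-36,54],0.8]
    - [[0,0,0],[20,-36,54],0.8]
    - [[0,0,0],[8,-36,54],0.8]
    - [[0,0,0],[-4,-36,54],0.8]
    - [[0,0,0],[-16,-36,54],0.8]

```text
time_s: 46.15
tool_pos: [470.7, 3.7, 11.3]
ee_rot: [3.139, 0.001, 1.59]
ft_force: [0.4, 1.1, -1.5]
gripper_width: 68.2
```

```bash
python3 - <<'E'
from h import *
s=sensors.state();print(s["tool_pos"],s["ft_force"],*go(470,-100,10,1.59))
E
```

```text
[470.75   3.67  11.31] [ 0.44  1.14 -1.45] [-103.63   -2.75    1.38] [0.15 0.04 0.  ]
```

Request:
carry_out:
  rows:
    - [[0,0,0],[-12,0,0],0.8]
    - [[0,0,0],[-25,0,0],0.8]
    - [[0,0,0],[-38,0,0],0.8]
    - [[0,0,0],[-51,0,0],0.8]
    - [[0,0,0],[-64,-1,0],0.8]
    - [[0,0,0],[-77,-1,0],0.8]
    - [[0,0,0],[-88,-2,0],0.8]
    - [[0,0,0],[-96,-2,0],0.8]
    - [[0,0,0],[-100,-2,0],0.8]
    - [[0,0,0],[-102,-2,0],0.8]

```text
time_s: 47.15
tool_pos: [469.5, -97.0, 10.3]
ee_rot: [-3.141, -0.0, 1.59]
ft_force: [0.5, 2.3, 1.5]
gripper_width: 68.2
```

```bash
python3 - <<'E'
from h import *
p,d=read_camera("top");[print(o) for o in pads(p)]
s=sensors.state();print(s["tool_pos"],s["ft_force"],*go(512,-21,65,.047))
E
```

```text
(365, 267, 1750.0, 425.3, -126.2, 138.9, 0.15)
(322, 208, 1833.0, 557.7, -24.5, 81.9, 0.46)
(259, 162, 1539.0, 662.2, 121.1, 53.1, 0.93)
(144, 150, 4101.0, 689.2, 394.6, 115.5, 0.56)
(136, 104, 2317.5, 803.3, 422.4, 140.6, 0.23)
[469.5  -97.07  10.29] [0.2  1.   0.98] [ 75.21  43.96 -54.74] [-0.01  0.03 88.43]
```

Request:
carry_out:
  rows:
    - [[0,0,1],[6,0,-20],0.8]
    - [[0,0,9],[8,0,-54],0.8]
    - [[0,0,17.5],[25,14,-55],0.8]
    - [[0,0,26],[45,28,-55],0.8]
    - [[0,0,34.5],[65,40,-55],0.8]
    - [[0,0,43],[75,44,-55],0.8]
    - [[0,0,51.5],[75,44,-55],0.8]
    - [[0,0,60],[75,44,-55],0.8]
    - [[0,0,68.5],[75,44,-55],0.8]
    - [[0,0,77],[75,44,-55],0.8]

```text
time_s: 48.2
tool_pos: [511.9, -20.9, 64.9]
ee_rot: [3.141, 0.001, 0.242]
ft_force: [-0.1, 0.0, -0.6]
gripper_width: 68.5
```

```bash
python3 - <<'E'
from h import *
p,d=read_camera("top");[print(o) for o in pads(p)]
s=sensors.state();print(s["tool_pos"],s["ee_rot"],*go(512,-21.5,10,.047),*go(542,-20,10,.047))
cv2.imwrite("pics/t3.png",p[100:330,190:510,::-1].repeat(2,0).repeat(2,1))
E
```

```text
(297, 331, 1482.5, 278.0, 27.0, 94.1, 0.27)
(377, 246, 1636.5, 472.6, -151.4, 53.5, 0.94)
(314, 237, 1974.0, 491.8, -7.8, 164.0, 0.12)
(259, 162, 1535.5, 662.2, 121.1, 53.1, 0.93)
(144, 150, 4100.0, 689.2, 394.6, 115.5, 0.56)
(136, 104, 2314.5, 803.3, 422.4, 140.6, 0.23)
[511.85 -20.91  64.91] [3.14 0.   0.24] [ 0.07  0.56 54.91] [ 0.06  0.06 10.93] [29.58  6.16 54.88] [ 0.06  0.06 10.93]
```

View pics/t3.png

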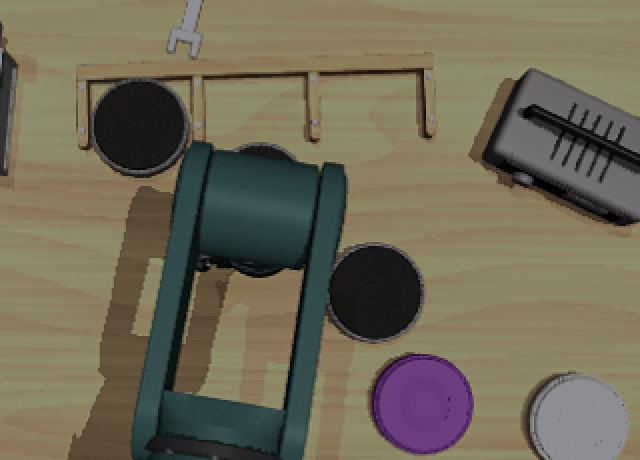

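Request:
carry_out:
  rows:
    - [[0,0,8],[0,0,25],0.8]
    - [[0,0,11],[0,0,50],0.8]
    - [[0,0,11],[0,1,55],0.8]
    - [[0,0,11],[7,2,55],0.8]
    - [[0,0,11],[15,3,55],0.8]
    - [[0,0,11],[22,4.5,55],0.8]
    - [[0,0,11],[29.5,6,55],0.8]
    - [[0,0,11],[38,8,55],0.8]
    - [[0,0,11],[46,9.5,55],0.8]
    - [[0,0,11],[54,11,55],0.8]

```text
time_s: 49.25
tool_pos: [568.0, -18.3, 11.0]
ee_rot: [3.141, -0.0, 0.055]
ft_force: [-4.1, -0.0, 3.8]
gripper_width: 68.4
```

```bash
python3 - <<'E'
from h import *
s=sensors.state();print(s["ft_force"],s["tool_pos"],s["ee_rot"],*go(613,-17.4,10,.047))
E
```

```text
[-4.15 -0.    3.82] [568.05 -18.33  10.96] [ 3.14 -0.    0.05] [44.93  1.53  0.97] [ 0.01 -0.01  0.45]
```

Request:
carry_out:
  rows:
    - [[0,0,0.5],[7,0.5,0],0.8]
    - [[0,0,0.5],[14,0.5,0],0.8]
    - [[0,0,0.5],[21,1,0],0.8]
    - [[0,0,0.5],[28,1,0],0.8]
    - [[0,0,0.5],[33,1.5,0],0.8]
    - [[0,0,0.5],[37,1.5,0],0.8]
    - [[0,0,0.5],[40,1.5,0],0.8]
    - [[0,0,0.5],[43,1.5,0],0.8]
    - [[0,0,0.5],[45,1.5,0],0.8]
    - [[0,0,0.5],[46,1.5,0],0.8]

```text
time_s: 50.25
tool_pos: [610.6, -17.5, 10.3]
ee_rot: [3.141, 0.007, 0.046]
ft_force: [-13.7, -0.6, 10.1]
gripper_width: 68.4
```

```bash
python3 - <<'E'
from h import *
s=sensors.state();p,d=read_camera("top")
print(s["tool_pos"],s["ft_force"],sensors.state()["ft_force"],*go(404,-158,65,.047))
E
```

```text
[610.58 -17.53  10.29] [-13.66  -0.57  10.1 ] [-11.39  -0.7    9.33] [-213.17  130.81  -53.13] [ 0.01  0.4  -0.05]
```

Request:
carry_out:
  rows:
    - [[0,0,0],[-15,0,-5],0.8]
    - [[0,0,6],[-35,5,-50],0.8]
    - [[0,0,14],[-75,20,-55],0.8]
    - [[0,0,22],[-115,38,-55],0.8]
    - [[0,0,30],[-155,57,-55],0.8]
    - [[0,0,38],[-190,75,-55],0.8]
    - [[0,0,43],[-198,79,-55],0.8]
    - [[0,0,43],[-198,79,-50],0.8]
    - [[0,0,43],[-198,79,-40],0.8]
    - [[0,0,43],[-198,79,-30],0.8]

```text
time_s: 51.3
tool_pos: [420.2, -105.1, 39.7]
ee_rot: [-3.141, -0.001, -0.702]
ft_force: [0.3, -0.2, -0.1]
gripper_width: 68.2
```

```bash
python3 - <<'E'
from h import *
p,d=read_camera("top");[print(o) for o in pads(p)]
s=sensors.state();print(s["tool_pos"],s["ee_rot"])
A=R.from_euler("xyz",[np.pi,0,s["ee_rot"][2]])
F=np.array([472.6,-151.4])
# pad path with yaw; tool stands 60 behind
for c,yaw,o in [((472.6,-151.4),-.7,66),((474,-152.5),-.7,59),((480,-157),-.62,59),((487,-160.5),-.5,59),((494,-162.5),-.36,59),((502,-163),-.22,59),((510,-162.5),-.08,59),((518,-161.5),.05,59),((526,-160),.1,59)]:
    u=np.array([np.cos(yaw),np.sin(yaw)]);t=np.r_[np.array(c)-o*u,10]
    print(A.inv().apply(t-s["tool_pos"]).round(1),np.degrees(s["ee_rot"][2]-yaw).round(1),t)
E
```

```text
(378, 284, 2739.5, 388.0, -154.1, 136.8, 0.24)
(259, 162, 1544.5, 662.0, 121.2, 53.1, 0.94)
(317, 160, 1551.0, 668.6, -13.7, 53.0, 0.95)
(144, 150, 4102.5, 689.2, 394.6, 115.5, 0.55)
(136, 104, 2334.5, 802.1, 422.3, 140.9, 0.23)
[ 418.53 -104.44   37.49] [ 3.14  0.   -0.7 ]
[ 5.6  1.1 27.5] -0.1 [ 422.12 -108.88   10.  ]
[14.4  1.  27.5] -0.1 [ 428.87 -114.49   10.  ]
[22.1  5.3 27.5] -4.7 [ 431.98 -122.72   10.  ]
[30.7 10.4 27.5] -11.6 [ 435.22 -132.21   10.  ]
[39.5 15.4 27.5] -19.6 [ 438.78 -141.72   10.  ]
[49.3 18.1 27.5] -27.7 [ 444.42 -150.12   10.  ]
[59.4 19.6 27.5] -35.7 [ 451.19 -157.79   10.  ]
[69.7 19.6 27.5] -43.1 [ 459.07 -164.45   10.  ]
[76.9 15.4 27.5] -46.0 [ 467.29 -165.89   10.  ]
```

Request:
carry_out:
  rows:
    - [[0,0,0],[1,1,27],0.8]
    - [[0,0,0],[6,1,27],0.8]
    - [[0,0,0],[14,1,27],0.8]
    - [[0,0,-4.7],[22,5.3,27],0.8]
    - [[0,0,-11.6],[31,10.4,27],0.8]
    - [[0,0,-19.6],[39.5,15.4,27],0.8]
    - [[0,0,-27.7],[49,18,27],0.8]
    - [[0,0,-35.7],[59,19.6,27],0.8]
    - [[0,0,-43],[69.7,19.6,27],0.8]
    - [[0,0,-46],[77,15.4,27],0.8]

```text
time_s: 52.35
tool_pos: [468.8, -168.3, 14.3]
ee_rot: [3.14, 0.0, 0.102]
ft_force: [-1.2, -1.0, -0.7]
gripper_width: 68.3
```

```bash
python3 - <<'E'
from h import *
p,d=read_camera("top");[print(o) for o in pads(p)]
s=sensors.state();print(s["tool_pos"],s["ee_rot"],s["ft_force"],*go(500,-159.5,10,.047))
cv2.imwrite("pics/t4.png",p[100:330,190:510,::-1].repeat(2,0).repeat(2,1))
E
```

```text
(390, 282, 4248.0, 391.2, -182.7, 190.4, 0.19)
(259, 162, 1534.5, 662.5, 121.4, 53.0, 0.93)
(317, 160, 1542.0, 668.4, -13.6, 52.8, 0.94)
(144, 150, 4097.0, 689.2, 394.6, 115.5, 0.56)
(136, 104, 2300.5, 802.0, 421.0, 138.9, 0.24)
[ 470.38 -168.44   14.6 ] [ 3.14 -0.    0.1 ] [ 1.39 -0.22  0.65] [30.36 -5.89  4.67] [ 0.1  -0.15  3.14]
```

View pics/t4.png

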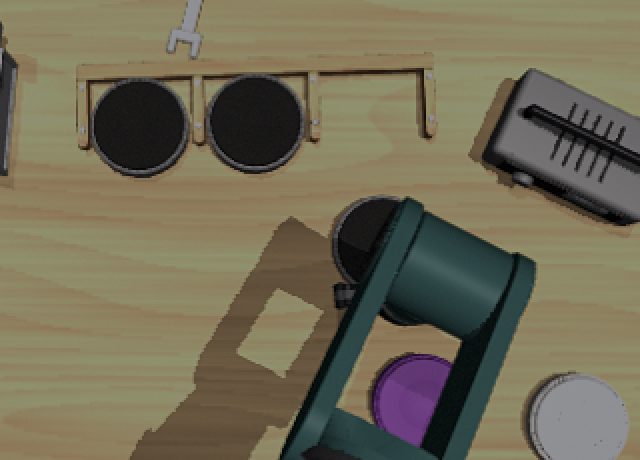

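Request:
carry_out:
  rows:
    - [[0,0,0],[4,-0.5,2],0.8]
    - [[0,0,0.5],[10,-1,4],0.8]
    - [[0,0,1],[17,-2,4],0.8]
    - [[0,0,1.5],[24,-3,4],0.8]
    - [[0,0,2],[31,-4,4],0.8]
    - [[0,0,2.5],[38,-5,4],0.8]
    - [[0,0,3],[45,-6,4],0.8]
    - [[0,0,3],[52,-6.5,4],0.8]
    - [[0,0,3],[58,-7,4],0.8]
    - [[0,0,3],[62,-7,4],0.8]

```text
time_s: 53.4
tool_pos: [529.4, -153.7, 9.4]
ee_rot: [-3.142, -0.0, 0.046]
ft_force: [-2.4, -0.8, 3.2]
gripper_width: 67.8
```

```bash
python3 - <<'E'
from h import *
p,d=read_camera("top");
s=sensors.state();print(s["tool_pos"],s["ee_rot"],s["ft_force"],*go(617,-151.5,10,.047))
cv2.imwrite("pics/t5.png",p[100:330,190:510,::-1].repeat(2,0).repeat(2,1))
E
```

```text
[ 529.98 -153.69    9.46] [-3.14 -0.    0.05] [-0.96 -0.89 -0.01] [87.03  1.84 -0.43] [-0.   -0.07 -0.04]
```

View pics/t5.png

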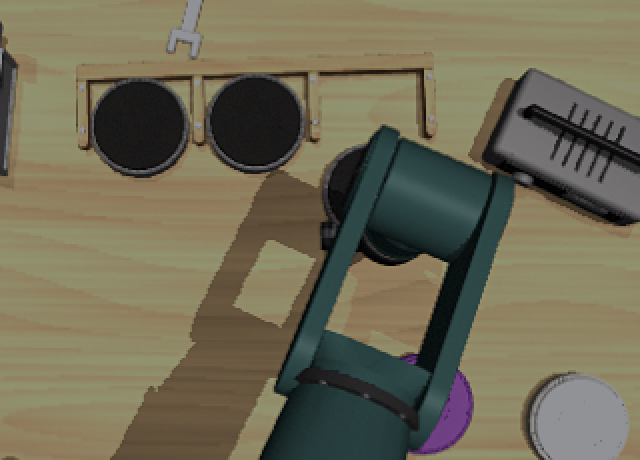

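Request:
carry_out:
  rows:
    - [[0,0,0],[8,0.3,0],0.8]
    - [[0,0,0],[18,0.6,0],0.8]
    - [[0,0,0],[28,1,0],0.8]
    - [[0,0,0],[38,1.2,0],0.8]
    - [[0,0,0],[48,1.5,0],0.8]
    - [[0,0,0],[58,1.8,0],0.8]
    - [[0,0,0],[67,2,0],0.8]
    - [[0,0,0],[75,2.3,0],0.8]
    - [[0,0,0],[81,2.5,0],0.8]
    - [[0,0,0],[85,2.6,0],0.8]

```text
time_s: 54.45
tool_pos: [614.3, -152.5, 9.3]
ee_rot: [3.142, 0.0, 0.046]
ft_force: [-2.5, -1.1, -0.3]
gripper_width: 68.0
```

Request:
carry_out:
  rows:
    - [[0,0,0],[1,0,0],0.8]
    - [[0,0,0],[2,0,0],0.8]
    - [[0,0,0],[3,0,0],0.8]
    - [[0,0,0],[4,0,0],0.8]
    - [[0,0,0],[5,0,0],0.8]
    - [[0,0,0],[5,0,0],0.8]
    - [[0,0,0],[5,0,0],0.8]
    - [[0,0,0],[5,0,0],0.8]
    - [[0,0,0],[5,0,0],0.8]
    - [[0,0,0],[5,0,0],0.8]

```text
time_s: 55.45
tool_pos: [616.4, -152.4, 9.2]
ee_rot: [-3.141, 0.005, 0.046]
ft_force: [-7.4, 0.6, 2.9]
gripper_width: 68.3
```

Request:
carry_out:
  rows:
    - [[0,0,0],[-5,0,0],0.8]
    - [[0,0,0],[-15,0,0],0.8]
    - [[0,0,0],[-30,0,-30],0.8]
    - [[0,0,0],[-55,0,-70],0.8]
    - [[0,0,0],[-95,0,-100],0.8]
    - [[0,0,0],[-140,0,-110],0.8]
    - [[0,0,0],[-185,0,-110],0.8]
    - [[0,0,0],[-225,0,-110],0.8]
    - [[0,0,0],[-250,0,-110],0.8]
    - [[0,0,0],[-250,0,-110],0.8]

```text
time_s: 56.45
tool_pos: [366.8, -163.7, 119.6]
ee_rot: [3.14, -0.001, 0.044]
ft_force: [0.2, 0.0, -0.2]
gripper_width: 68.7
```

```bash
python3 - <<'E'
from h import *
p,d=read_camera("top");[print(o) for o in pads(p)]
a=p[110:190,215:425,::-1].copy();cv2.imwrite("pics/t6.png",cv2.resize(a,None,fx=3.8,fy=3.8,interpolation=cv2.INTER_CUBIC))
E
```

```text
(415, 326, 2024.0, 291.2, -239.6, 150.2, 0.15)
(259, 162, 1536.5, 662.2, 121.1, 53.1, 0.93)
(317, 160, 1549.0, 668.4, -13.6, 52.8, 0.94)
(376, 158, 1534.5, 674.6, -147.8, 52.9, 0.94)
(144, 150, 4101.0, 689.2, 394.6, 115.5, 0.56)
(136, 104, 2316.0, 802.1, 422.3, 140.9, 0.23)
```

View pics/t6.png

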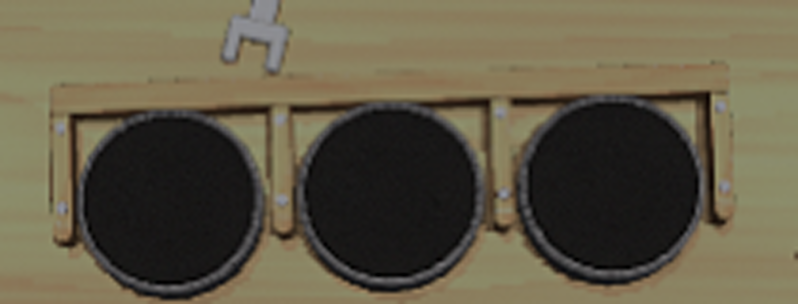

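All three pads touch the rail at crop pixels (170,110), (390,103) and (610,97). Their centres step by 6.2 mm in x and 135 mm in y, which matches the rack. I'm handing in now.

```bash
python3 -c "
from plant import workorder,sensors
print(workorder.sign_off(),sensors.state()['time_s'])"
```

```text
the job is handed in; nothing more can be done
the job is handed in; nothing more can be done
```

All three pads are home against the rail, and I handed the job in at about 56.5 s of the 72 s allowed. I slid each pad on the bench with the open fingers to feel its drag. The starting-middle pad went to the left bay (coarse), the starting-right pad to the middle bay (middle grit), and the starting-left pad to the right bay (fine).

**Last checks:**
- **Position:** the top camera puts the pad centres at (662,121), (668,-14) and (675,-148) mm. That is in line along the rack and about 135 mm apart, and each pad touches the rail in the picture.
- **Fit against the rail:** the push force rose at the end of each slide, to 27, 14 and 7 N. All three centres read about 4 mm short of my first estimate of the rack position. I take that as an error in the estimate, because the offset is the same for each.
- **Surroundings:** I kept clear of the charger, the case and the purple and white look-alikes. I did not measure them again at the end.

**Sorting the grits:** the order came out the same in every like-for-like slow push: about 7.3, 4.8 and 2.5 N. I am sure of the coarse pad, which also gave 6.2 N under almost no vertical load.

The split between middle and fine is less certain:
- **Forces:** the moving forces on both pads were higher than the task's figures, because the fingers also pressed down on them.
- **Shove test:** a shove-and-coast test did not separate them.
- **After stopping:** the residual force fell to about 0–1 N on the fine pad but stayed at 3–4 N on the middle one, which agrees with the order I used.

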